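# Open the stoppered tablet jar on the break cart

## Task

Open the leaning stoppered jar: first lift the scoop out of the dish and lay it flat on bare mat, clear of the dish and everything else. Then take the stopper by its handle and rock it well over (about ten degrees), first to the left and then to the right as seen from the robot, on and on while easing it up along the jar's own axis until it comes out; a straight pull only drags the jar up out of its cradle, which must not happen. Finally stand the stopper upright on its narrow end inside the dish and let go, leaving the dish and the other things where they were.

Things in the scene. Friction and masses are not known exactly. Their poses are not given: they have to be found in the camera images.
- stand: fixed steel tilt stand with the leaning glass jar. Base plate spans x -95 to +125, y -70 to +70 mm about the origin, which lies on the mat. z up; the jar leans to its -x (roughly towards the robot); +y is left seen from the robot. Side cheeks 97 mm, back plate at x +98 mm 110 mm high. Jar body 100 mm across, 88 mm long.
- jar_mouth (a point): centre of the jar's rim, at x -10, z +166 mm in the stand's frame. Its z is the jar's axis, pointing out, leaning 30 degrees from vertical towards the stand's -x; its y is the stand's +y (left). Neck 68 mm outside, bore 60 mm, 41 mm deep.
- jar_grip (a point): point on the jar's axis 16 mm below the rim, axes as jar_mouth. Here two sprung silicone pads at +y and -y squeeze the stopper, about 30 N each: friction holds it against a straight pull of 20 to 35 N. Tilting it side to side about this point's x axis (up to 15 degrees clears the bore) makes it slide, so each swing can raise it some 3 mm with little pull. Raised 17 mm, it is free.
- jar (a joint): how far the jar has been dragged up along its own axis out of the cradle, m (0 = fully home, where it starts). A pull of about 15 N along the axis lifts it. More than 8 mm fails.
- stopper: dark tapered stopper, steel handle, 102 mm long, 160 g. Origin: centre of the narrow end; z runs along its axis to the handle. Plug: z 0 to 52 mm, radius 19 mm at the narrow end growing to 25.5 mm. Handle: block, z 52 to 102 mm, 34 mm along x, 26 mm along y. At the start it sits in the jar, its axes parallel to jar_mouth's, its origin 40 mm below the rim.
- stopper_top (a point): centre of the top face of the stopper's handle, 102 mm from the stopper's origin along its z.
- dish: loose round white ceramic dish, 700 g, origin at the centre of its underside: 176 mm across at the rim, 26 mm high, flat inner floor 6 mm above the origin, 150 mm across.
- scoop: loose stainless scoop, 160 g. Origin: centre of the underside of its flat-bottomed trough, which is 80 mm (x) by 56 mm (y) by 42 mm high (back wall 52 mm), open to +x. The handle is a straight bar to -x, x from -40 to -145 mm, 18 mm wide in y, z 41 to 55 mm. At the start the trough stands in the dish and the handle sticks out level over the rim. It stands level by itself on its trough.
- mat: fixed ribbed grey mat, 400 (x) by 920 mm (y), top 6 mm above the work surface. Origin: its centre, at the work surface.
- canister: bystander: upright metal canister with a press-button lid, radius 34, height 107 mm. Origin: centre of its underside.
- fork: bystander: white plastic fork lying on the mat, along its x from -85 to +88 mm, 26 mm wide, 6 mm high. Origin: underside.
- flapjar: bystander: upright glass jar with a flap cap, radius 44, height 146 mm. Origin: centre of its underside.
- mug: bystander: ceramic mug, radius 40, height 90 mm, handle at its +y. Origin: centre of its underside.
- bottle: bystander: white bottle, radius 30, height 150 mm. Origin: centre of its underside.
- cup: bystander: clear cup, radius 38, height 85 mm. Origin: centre of its underside.
Mind the look-alikes: they are no part of the job. Leave any purple look-alike of the scoop alone.

How it is judged (in metres and radians):
On the way, in this order (a step that is already met when the one before it is completed fails the run):
1. the scoop lies flat on bare mat, clear of the dish (height (world z) of scoop below 0.01 m and angle between scoop's own z axis and vertical below 0.1 rad and horizontal distance between scoop and dish above 0.13 m and contact force between scoop and the fingers below 0.1 N), for 0.2 s.
2. the stopper, still in the neck, is rocked to the left (over 6 degrees) (y of stopper_top in the frame of jar_mouth above 0.008 m and z of stopper in the frame of jar_mouth below -0.022 m).
3. the stopper, still in the neck, is rocked to the right (over 6 degrees) (y of stopper_top in the frame of jar_mouth below -0.008 m and z of stopper in the frame of jar_mouth below -0.022 m).
4. the stopper is out of the jar (z of stopper in the frame of jar_mouth above 0.005 m), for 0.1 s.
At the end, for the whole second after the job is handed in: Stopper upright (within 7 degrees) on its narrow end on the dish's floor, within 58 mm of the dish's centre; scoop level on the mat, over 130 mm from the dish's centre (origins), touching neither dish, fork nor canister; both at rest; jar home in its cradle (within 4 mm) (horizontal distance between stopper and dish below 0.058 m and z of stopper in the frame of dish between 0.002 and 0.01 m and angle between stopper's own z axis and vertical below 0.12 rad and linear speed of each of stopper, scoop below 0.02 m/s and height (world z) of scoop between 0.003 and 0.01 m and angle between scoop's own z axis and vertical below 0.1 rad and horizontal distance between scoop and dish above 0.13 m and contact force between scoop and fork below 0.1 N and contact force between scoop and canister below 0.1 N and contact force between scoop and dish below 0.1 N and value of joint jar below 0.004 m).
It fails at once if the jar is dragged more than 8 mm up out of its cradle (value of joint jar above 0.008 m).
It fails at once if the dish is shoved more than 40 mm (distance of dish from where it was at the start of the episode above 0.04 m).
It fails at once if a bystander is knocked over or moved more than 30 mm (distance of any of canister, fork, flapjar, mug, bottle, cup from where it was at the start of the episode above 0.03 m or angle between any of canister, flapjar, mug, bottle, cup's own z axis and vertical above 0.5 rad).
It also fails if it takes over 72 s, if anything falls off the work surface, if the arm or the gripper's body presses on something with over 40 N, if the wrist force passes 120 N, or if a joint passes its speed limit or range.

## Robot

A 6-joint arm with a two-finger parallel gripper is mounted at the origin on the work surface. World frame = base frame: x ahead of the robot, y to its left, z up, the work surface at z = 0. Lengths are in mm, angles in rad, forces in N, time in s.
With the tool pointing down it reaches from about 275 to 825 mm from the base axis. Payload 4.9 kg.
Tool frame: the origin (TCP) lies at the very end of the fingers, on their centre line; the grasp point (between the pads) lies 19 mm behind it; z points along the fingers, y is the direction in which the jaws open and shut (so a half turn about z gives the same grasp; the last joint's range is limited). The gripper opens to 85 mm and grips with 20 to 120 N. Pads are 22 mm wide; open, the fingers measure 114 mm over their backs; the gripper's body (76 mm by 85 mm) begins 54 mm behind the grasp point. The pads swing forward as they close: fully open they stand 13 mm farther back than shut.
Start: joints at [-1.305, 0.326, -0.193, 1.052, 0, 1.437], TCP at [214.092, -506.639, 231.281] pointing down, gripper open.
Joint ranges: [-2.65, 2.65], [-0.97, 1.79], [-1.3, 1.35], [-1.93, 2.1], [-1.47, 1.37], [-3.14, 3.14]. Speed limits (rad/s): [2.57, 2.57, 3.14, 3.14, 3.14, 3.14].

## Interface

Orientations are given as [roll, pitch, yaw] about the fixed x, y, z axes, in that order (R = Rz(yaw) Ry(pitch) Rx(roll)).
In Python, from bench import bot, solve_ik, imaging gives the robot as it stands. Calls block until the motion is done:
- bot.move_ptp(position, orientation): joint-space move of the TCP to a pose.
- bot.movel(position, rot=None, max_speed=150, threshold=None): straight line of the TCP; rot=None keeps the orientation; max_speed is the mean speed in mm/s. With threshold (N) it stops when the force on the tool has changed by that much, and returns True; else False.
- bot.move_j(angles): joint-space move.
- bot.grip(opening, effort=None): opening from 0.0 (shut) to 1.0 (fully open); effort is the grip in N (None keeps the last); returns when the fingers have stopped.
- bot.dwell(seconds).
- solve_ik(position, orientation): joint angles nearest the present ones, or None.
- bot.get_state(): the state.
- imaging.capture(name): name is "scene" or "top" or "wrist"; returns the picture (420x560x3 uint8, blue, green, red); there is no depth.
- imaging.camera_model(name): a dict with "K" (3x3 intrinsics, pixels), "position" and "rotation" of the camera in the world. Camera axes: x right, y up, looking along -z (the intrinsics and any distortion apply to the point x, -y, -z); pixel columns grow to the right and rows downward; lengths in mm; the calibration is good to about 2 mm. A picture is of the moment at which its call begins: read the wrist's pose just before it. camera_model takes no time and is no camera call; for the wrist camera it gives the pose at the moment of the call.
A pose or a line that the arm cannot do raises bot.IKError and nothing moves.
- bot.sign_off(): hands the job in, once; it reports no verdict.
The state is a dict: "t": time; "qpos": joint angles; "joint_velocities": joint speeds; "effort": joint torques, N m; "tcp_pos": TCP position; "orientation": TCP orientation; "contact_force": force on the tool from outside, world axes, zero at the start; "wrist_torque": the same for the moment, N m; "opening": opening from 0.0 (shut) to 1.0 (fully open).
Only numpy, scipy, OpenCV 4.12 (cv2) and the standard library are available. Lean on these libraries where they do the work, as an engineer would, in place of code of your own. Each camera call takes 0.05 s, during which the arm holds its last target.

## Working session

There is one attempt and no reset: what is moved stays moved. The work goes in short steps, each a Python script; the robot and the scene stay as the last script left them, time stands still between calls to the robot, and variables do not carry over. Pictures are saved under pics/ and viewed, and the job is handed in when it is done.

```bash
ls; mkdir -p pics
python3 - <<'E'
from bench import bot, imaging
import cv2
for n in ("scene","top","wrist"):
    im=imaging.capture(n); cv2.imwrite(f"pics/{n}0.png",im)
    print(n,imaging.camera_model(n))
print(bot.get_state())
E
```

```text
pics
scene {'K': array([[465.36225052,   0.        , 276.96197718],
       [  0.        , 465.36225052, 205.21261357],
       [  0.        ,   0.        ,   1.        ]]), 'position': array([ 957.88346716, -916.84384653, 1083.07821401]), 'rotation': array([ 0.85236683, -0.01265253,  0.49680152])}
top {'K': array([[408.51213965,   0.        , 279.45521668],
       [  0.        , 408.51213965, 211.25563534],
       [  0.        ,   0.        ,   1.        ]]), 'position': array([ 376.15778233,  -10.24004349, 1156.02870753]), 'rotation': array([ 0.08382434, -0.00343563, -1.56121768])}
wrist {'K': array([[322.99401679,   0.        , 285.11464712],
       [  0.        , 322.99401679, 214.08829411],
       [  0.        ,   0.        ,   1.        ]]), 'position': array([ 278.07164955, -479.45634315,  374.3977091 ]), 'rotation': array([-0.27959016,  0.00126087, -1.17082434])}
{'t': 0.15, 'qpos': array([-1.30517860e+00,  3.26812322e-01, -1.93321887e-01,  1.05198653e+00,
        2.13350185e-05,  1.43660469e+00]), 'joint_velocities': array([ 9.20885323e-04, -3.29923317e-03,  1.95822704e-03, -2.93490367e-05,
       -1.27484960e-04,  5.50241794e-04]), 'effort': array([ 1.81444258e-03, -4.43699741e+01,  2.62667102e+01,  1.03767856e-02,
       -1.72208943e-04,  8.77284165e-07]), 'tcp_pos': array([ 213.99295767, -506.20622946,  230.67289807]), 'orientation': array([-3.14028300e+00, -1.98335484e-04,  3.99809222e-01]), 'contact_force': array([ 0.75724837, -0.44891014,  0.15635579]), 'wrist_torque': array([-0.05964329, -0.00274338, -0.01803806]), 'opening': 0.9973886577590909}
```

View pics/scene0.png

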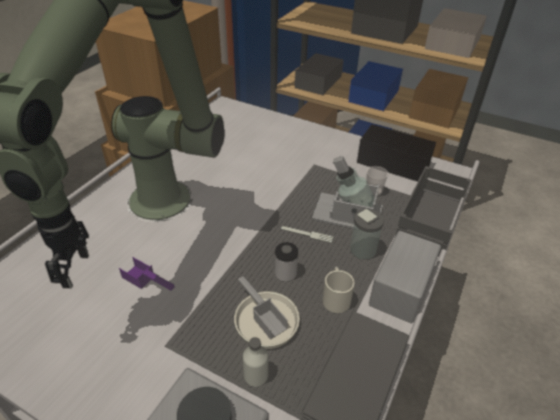

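View pics/top0.png

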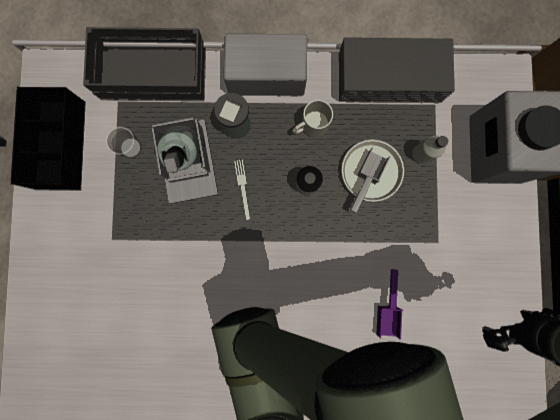

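Run:
```python
import cv2
im=cv2.imread("pics/top0.png")
cv2.imwrite("pics/top0a.png",cv2.resize(im[90:340,0:280],None,fx=2.4,fy=2.4,interpolation=cv2.INTER_CUBIC))
cv2.imwrite("pics/top0b.png",cv2.resize(im[90:340,280:560],None,fx=2.4,fy=2.4,interpolation=cv2.INTER_CUBIC))
```

```text
(no output)
```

View pics/top0a.png

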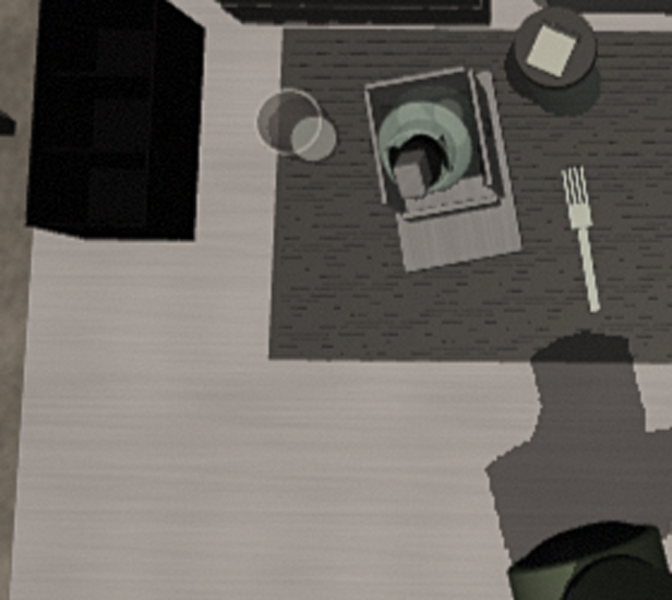

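View pics/top0b.png

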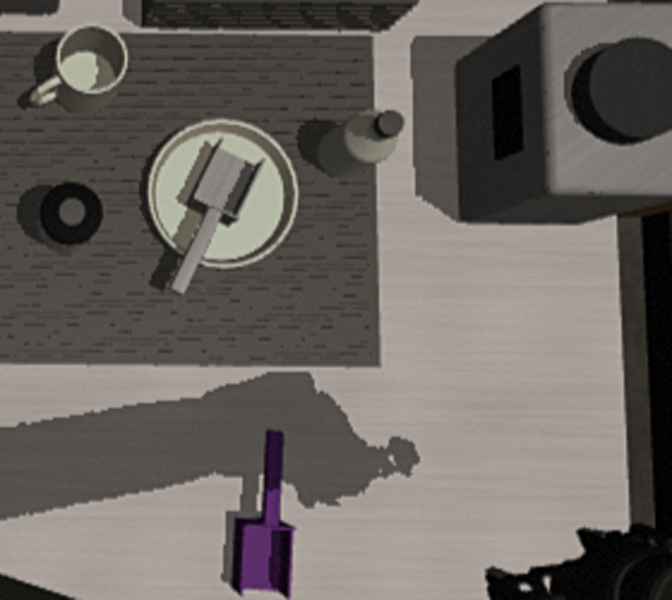

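```bash
cat > h.py <<'E'
import numpy as np, cv2
from scipy.spatial.transform import Rotation as Ro
from bench import bot, imaging, solve_ik
def cam(n):
    m=imaging.camera_model(n); return m['K'],m['position'],Ro.from_euler('xyz',m['rotation']).as_matrix()
def ray(n,uv,c=None):
    K,p,R=c or cam(n); d=np.linalg.inv(K)@[uv[0],uv[1],1]; return p,R@(d*[1,-1,-1])
def onplane(n,uv,z,c=None):
    p,d=ray(n,uv,c); return p+d*(z-p[2])/d[2]
def proj(n,P,c=None):
    K,p,R=c or cam(n); q=(R.T@(np.atleast_2d(P)-p).T).T*[1,-1,-1]; q=(K@q.T).T; return q[:,:2]/q[:,2:]
E
python3 - <<'E'
from h import *
np.set_printoptions(precision=1,suppress=True)
b=lambda x,y:(280+x/2.4,90+y/2.4); a=lambda x,y:(x/2.4,90+y/2.4)
P=lambda s,uv,z:print(s,onplane('top',uv,z))
P('mat br',b(380,366),6);P('mat tr',b(373,36),6);P('mat bl',a(269,359),6)
P('dish c',b(223.5,193),32)
for q in [(148,193),(299,193),(223.5,118),(223.5,268)]: P('dish e',b(*q),32)
P('hend',b(179,292),67);P('hbase',b(213,212),67)
P('trough front L',b(193,197),54)
P('stand fl',a(405,271),8);P('stand fr',a(521,247),8);P('stand br',a(490,72),8)
P('canister',b(72,212),113);P('fork tip',a(573,168),10);P('fork end',a(595,311),10)
P('topcap',a(408,172),200)
E
```

```text
mat br [ 389.1 -460.7    6. ]
mat tr [ 785.6 -461.4    6. ]
mat bl [388.5 455.4   6. ]
dish c [ 587.4 -273.1   32. ]
dish e [ 586.5 -185.4   32. ]
dish e [ 588.3 -360.9   32. ]
dish e [ 676.1 -274.    32. ]
dish e [ 499.8 -272.3   32. ]
hend [ 468.6 -214.2   67. ]
hbase [ 559.1 -252.9   67. ]
trough front L [ 578.3 -233.2   54. ]
stand fl [493.2 299.4   8. ]
stand fr [523.  163.7   8. ]
stand br [733.5 205.5   8. ]
canister [549.9 -91.  113. ]
fork tip [617.6 103.9  10. ]
fork end [448.1  75.1  10. ]
topcap [571.9 247.8 200. ]
```

```bash
cat >> h.py <<'E'
def Rz(a): return Ro.from_euler('z',a).as_matrix()
def stand_T(ox,oy,yaw): return Rz(yaw),np.array([ox,oy,6.])
def stand_pts(ox,oy,yaw):
    R,t=stand_T(ox,oy,yaw); S={}
    S['plate']=[(-95,-70,4),(-95,70,4),(125,70,4),(125,-70,4)]
    Ra=Ro.from_euler('y',-30,degrees=True).as_matrix(); rim=np.array([-10,0,166.])
    th=np.linspace(0,2*np.pi,40)
    S['neck']=[rim+Ra@[34*np.cos(a),34*np.sin(a),0] for a in th]
    S['top']=[rim+Ra@[x,y,62] for x,y in((17,13),(-17,13),(-17,-13),(17,-13))]
    S['hbase']=[rim+Ra@[x,y,12] for x,y in((17,13),(-17,13),(-17,-13),(17,-13))]
    S['back']=[(98,-50,110),(98,50,110)]
    return {k:(R@np.array(v).T).T+t for k,v in S.items()}
def scoop_pts(ox,oy,yaw,z=12):
    S={'bar':[(-40,9,55),(-145,9,55),(-145,-9,55),(-40,-9,55)],
       'bot':[(-40,28,0),(40,28,0),(40,-28,0),(-40,-28,0)],'rim':[(-40,28,42),(40,28,42),(40,-28,42),(-40,-28,42)]}
    return {k:(Rz(yaw)@np.array(v).T).T+[ox,oy,z] for k,v in S.items()}
def draw(im,n,S,crop,f,c=None):
    x0,y0,x1,y1=crop; o=cv2.resize(im[y0:y1,x0:x1],None,fx=f,fy=f,interpolation=cv2.INTER_CUBIC)
    for i,(k,v) in enumerate(S.items()):
        uv=(proj(n,v,c)-[x0,y0]+.5)*f
        cv2.polylines(o,[np.round(uv).astype(np.int32)],len(v)>2,[(0,0,255),(0,255,0),(255,255,0),(0,255,255),(255,0,255)][i%5],1)
    return o
E
python3 - <<'E'
from h import *
S=stand_pts(601,251.3,np.radians(12))
C=scoop_pts(602,-271,np.radians(-23.1))
t=cv2.imread('pics/top0.png'); s=cv2.imread('pics/scene0.png')
A=draw(t,'top',S,(140,100,230,210),5); B=draw(s,'scene',S,(300,140,400,240),5)
h=500; cv2.imwrite('pics/ov1.png',np.hstack([cv2.resize(A,(400,489)),cv2.resize(B,(400,489))[:489]][:2]))
A=draw(t,'top',C,(330,120,430,220),4); B=draw(s,'scene',C,(220,260,320,360),4)
cv2.imwrite('pics/ov2.png',np.hstack([A,B]))
E
```

```text
(no output)
```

View pics/ov1.png

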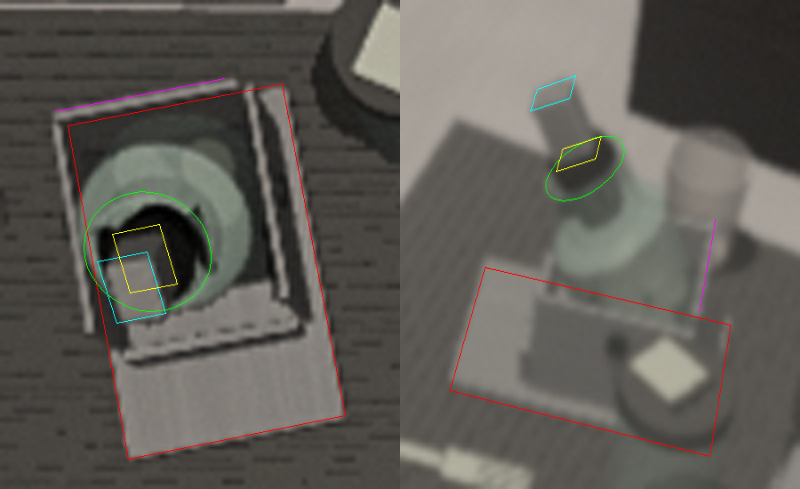

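View pics/ov2.png

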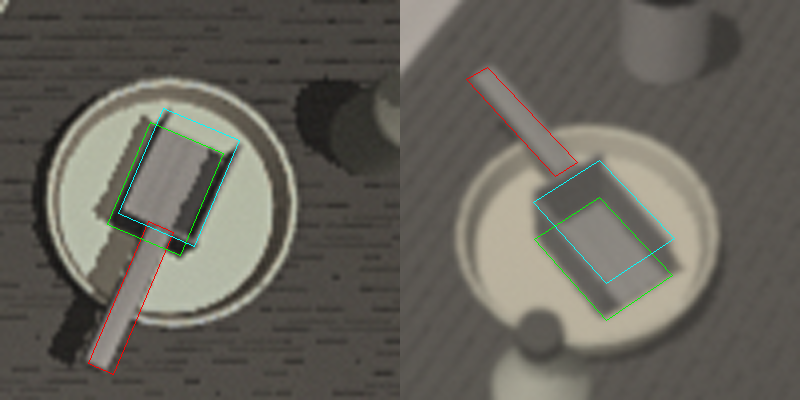

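Run:
```python
from h import *
yaw=np.radians(-23.1); o=np.array([603,-269.])
g=o-62*np.array([np.cos(yaw),np.sin(yaw)])
for Y in (yaw,yaw+np.pi):
  q1=solve_ik([*g,140],[np.pi,0,Y]); print(Y,q1)
  for y2 in (-np.pi/2,np.pi/2):
    g2=np.array([430,-130])-62*np.array([np.cos(y2),np.sin(y2)])
    print('  place',y2,solve_ik([*g2,60],[np.pi,0,y2+(Y-yaw)]))
bot.grip(0.6,60)
q=[solve_ik([*g,140],[np.pi,0,Y]) for Y in (yaw,yaw+np.pi)]
q=[x for x in q if x is not None]
Y=[yaw,yaw+np.pi][int(np.argmin([abs(x[5]) for x in q]))]
bot.move_ptp([*g,140],[np.pi,0,Y])
c=cam('wrist'); im=imaging.capture('wrist')
cv2.imwrite('pics/w1.png',draw(im,'wrist',scoop_pts(*o,yaw),(0,0,560,420),1.4,c)); print(bot.get_state()['t'],Y,bot.get_state()['tcp_pos'])
```

```text
-0.40317105721069013 [-0.54464138  0.48596321 -0.19291489  0.89191822  0.          3.00012233]
  place -1.5707963267948966 [-0.32671849  0.33025582 -0.70744426  0.53309625  0.         -1.89751481]
  place 1.5707963267948966 [-0.57688298  0.38292739 -0.61948187  0.56838707  0.          0.99391335]
2.738421596379103 [-0.54464138  0.48596321 -0.19291489  0.89191822  0.         -0.14147032]
  place -1.5707963267948966 [-0.32671849  0.33025582 -0.70744426  0.53309625  0.          1.24407784]
  place 1.5707963267948966 [-0.57688298  0.38292739 -0.61948187  0.56838707  0.         -2.14767931]
2.225 2.738421596379103 [ 545.71679293 -245.64014171  140.28422772]
```

View pics/w1.png

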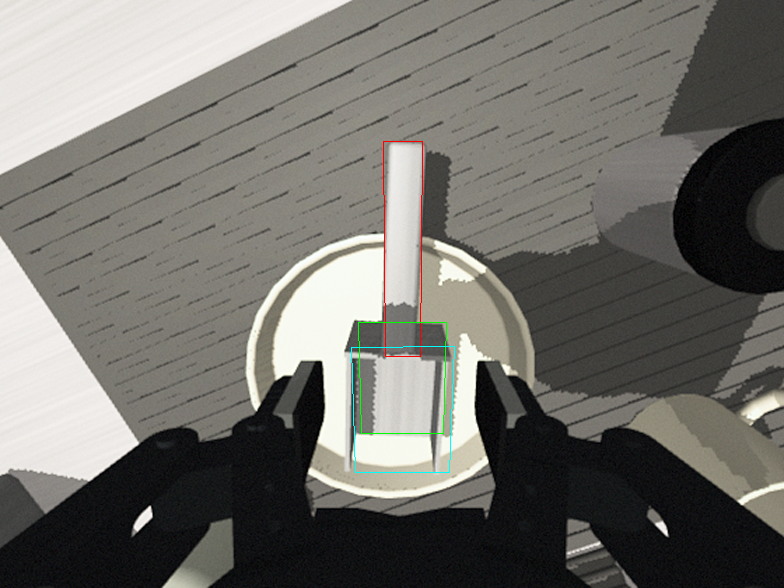

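Run:
```python
from h import *
yaw=np.radians(-23.4); Y=yaw+np.pi; o=np.array([603,-269.])
g=o-62*np.array([np.cos(yaw),np.sin(yaw)])
print(bot.movel([*g,41],[np.pi,0,Y],120,threshold=15), bot.get_state()['tcp_pos'])
bot.grip(0.0,60); print(bot.get_state()['opening'])
bot.movel([*g,110],None,120)
c=cam('wrist'); im=imaging.capture('wrist'); cv2.imwrite('pics/w2.png',im)
bot.movel([430,-68,90],[np.pi,0,np.pi/2],180)
print(bot.movel([430,-68,36],None,60,threshold=5), bot.get_state())
im=imaging.capture('wrist'); cv2.imwrite('pics/w3.png',im)
```

```text
False [ 546.65372189 -244.78542485   41.7104413 ]
0.19633661708036357
True {'t': 6.5833, 'qpos': array([-3.26684401e-01,  3.73269188e-01, -7.30257814e-01,  4.69269937e-01,
        3.50374122e-04,  1.24412609e+00]), 'joint_velocities': array([-0.0009656 , -0.00091462, -0.00055565,  0.00054429,  0.0001317 ,
       -0.00014405]), 'effort': array([-4.60438634e-03, -3.48161781e+01,  1.57306516e+01, -2.10768236e-01,
        9.66290734e-02, -1.34455977e-02]), 'tcp_pos': array([429.19583054, -67.59977189,  35.78966367]), 'orientation': array([-3.13981027e+00, -9.73822654e-04,  1.57078095e+00]), 'contact_force': array([-0.69546118,  1.2418255 ,  5.74421274]), 'wrist_torque': array([-0.04257729,  0.08542086, -0.0473653 ]), 'opening': 0.19801927115848308}
```

View pics/w3.png

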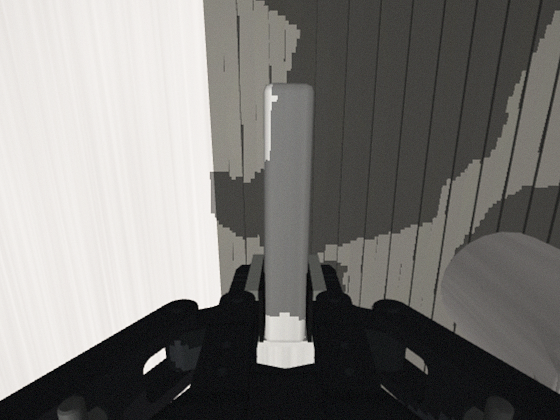

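```bash
cat >> h.py <<'E'
OX,OY,YAW=601.,251.3,np.radians(12)
def jar(ox=None,oy=None,yaw=None):
    ox,oy,yaw=OX if ox is None else ox,OY if oy is None else oy,YAW if yaw is None else yaw
    R=Rz(yaw)@Ro.from_euler('y',-30,degrees=True).as_matrix()
    return R,Rz(yaw)@[-10,0,166]+[ox,oy,6]
def tool(s,theta=0,lift=0,flip=1,J=None):
    """TCP pose for TCP at stopper z=s (stopper start frame), rocked theta rad about jar_grip x, + lift mm. theta>0 -> handle to the left(+y)"""
    R,m=J or jar()
    Rr=Ro.from_euler('x',-theta).as_matrix()
    p=m+R@(np.array([0,0,-16])+Rr@np.array([0,0,s-40+16+lift]))
    T=R@Rr@np.diag([flip,-flip,-1.])
    return p,Ro.from_matrix(T).as_euler('xyz')
E
python3 - <<'E'
from h import *
bot.grip(0.5); bot.movel([430,-68,130],None,200)
np.set_printoptions(precision=3,suppress=True)
for f in (1,-1):
  for a in ((160,0,0),(61,0,0),(61,.2,0),(61,-.2,10),(61,0,90)):
    print(f,a,tool(*a,flip=f),solve_ik(*tool(*a,flip=f)))
for n in ('top','scene','wrist'): cv2.imwrite(f'pics/{n}1.png',imaging.capture(n))
t=cv2.imread('pics/top1.png'); cv2.imwrite('pics/t1.png',cv2.resize(t[100:260,240:460],None,fx=3.5,fy=3.5))
print(bot.get_state()['t'])
E
```

```text
1 (160, 0, 0) (array([532.53 , 236.746, 275.923]), array([ 3.142, -0.524,  0.209])) [ 0.321  0.012 -0.611  0.427 -0.056 -3.045]
1 (61, 0, 0) (array([580.948, 247.038, 190.187]), array([ 3.142, -0.524,  0.209])) [ 0.309  0.2   -0.644  0.205 -0.05  -3.055]
1 (61, 0.2, 0) (array([579.78 , 254.305, 189.548]), array([ 2.942, -0.524,  0.209])) [ 0.444  0.254 -0.579  0.268 -0.312 -2.928]
1 (61, -0.2, 10) (array([578.457, 236.962, 198.035]), array([-2.942, -0.524,  0.209])) [ 0.161  0.172 -0.671  0.213  0.224  3.099]
1 (61, 0, 90) (array([536.931, 237.682, 268.129]), array([ 3.142, -0.524,  0.209])) [ 0.32   0.028 -0.616  0.406 -0.055 -3.046]
-1 (160, 0, 0) (array([532.53 , 236.746, 275.923]), array([ 3.142,  0.524, -2.932])) [ 0.321  0.012 -0.611  0.427 -0.056  0.097]
-1 (61, 0, 0) (array([580.948, 247.038, 190.187]), array([ 3.142,  0.524, -2.932])) [ 0.309  0.2   -0.644  0.205 -0.05   0.087]
-1 (61, 0.2, 0) (array([579.78 , 254.305, 189.548]), array([-2.942,  0.524, -2.932])) [ 0.444  0.254 -0.579  0.268 -0.312  0.214]
-1 (61, -0.2, 10) (array([578.457, 236.962, 198.035]), array([ 2.942,  0.524, -2.932])) [ 0.161  0.172 -0.671  0.213  0.224 -0.043]
-1 (61, 0, 90) (array([536.931, 237.682, 268.129]), array([ 3.142,  0.524, -2.932])) [ 0.32   0.028 -0.616  0.406 -0.055  0.096]
7.775
```

View pics/t1.png

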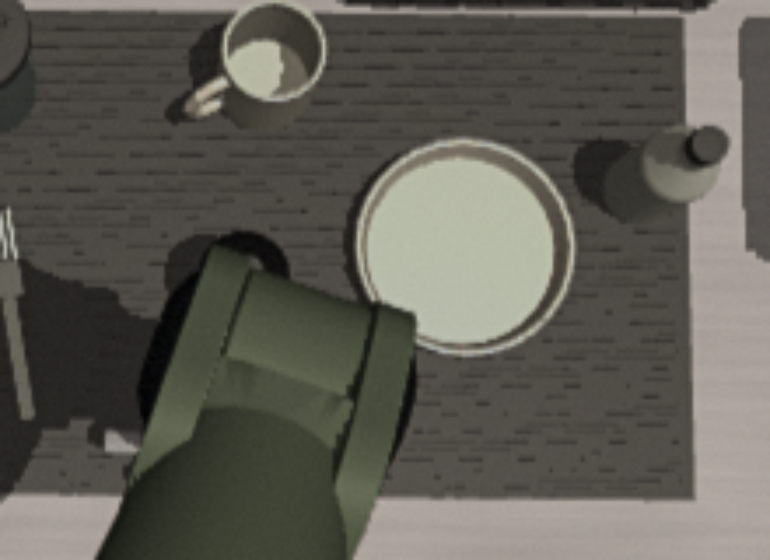

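View pics/scene1.png

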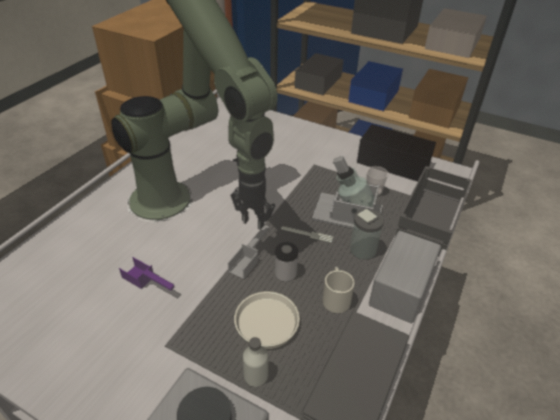

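Run:
```python
from h import *
bot.movel([430,-68,250],None,250)
bot.grip(0.75,90)
bot.move_ptp(*tool(150,flip=-1))
bot.dwell(.2)
c=cam('wrist'); im=imaging.capture('wrist'); cv2.imwrite('pics/w4.png',im)
np.savez('w4.npz',K=c[0],p=c[1],R=c[2])
cv2.imwrite('pics/w4o.png',draw(im,'wrist',stand_pts(OX,OY,YAW),(0,0,560,420),1.4,c))
t=imaging.capture('top'); cv2.imwrite('pics/top2.png',t); cv2.imwrite('pics/t2.png',draw(t,'top',scoop_pts(430,-130,-np.pi/2,6),(230,150,400,260),4.4))
print(bot.get_state()['t'],bot.get_state()['tcp_pos'],tool(150,flip=-1),bot.get_state()['orientation'])
```

```text
10.2667 [537.75780439 237.0371979  267.1906003 ] (array([537.42040595, 237.7857401 , 267.26279442]), array([ 3.14159265,  0.52359878, -2.93215314])) [-3.14158852  0.52335716 -2.93366895]
```

View pics/w4o.png

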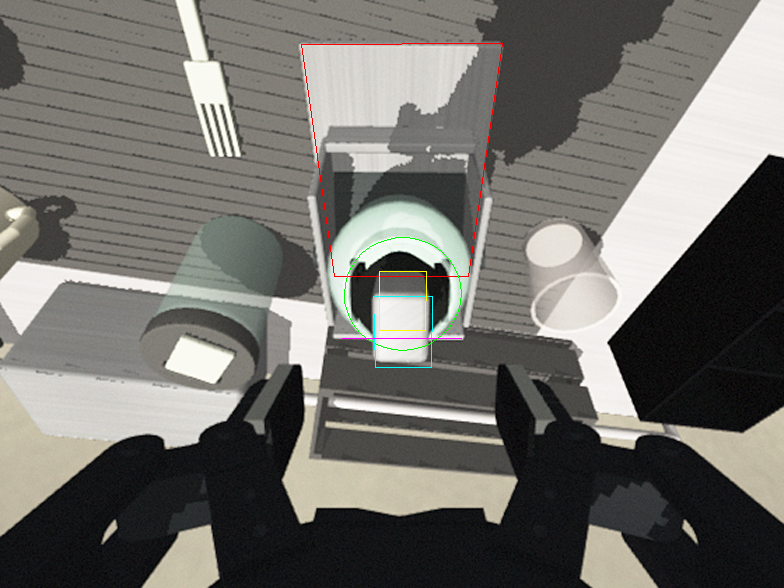

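View pics/t2.png

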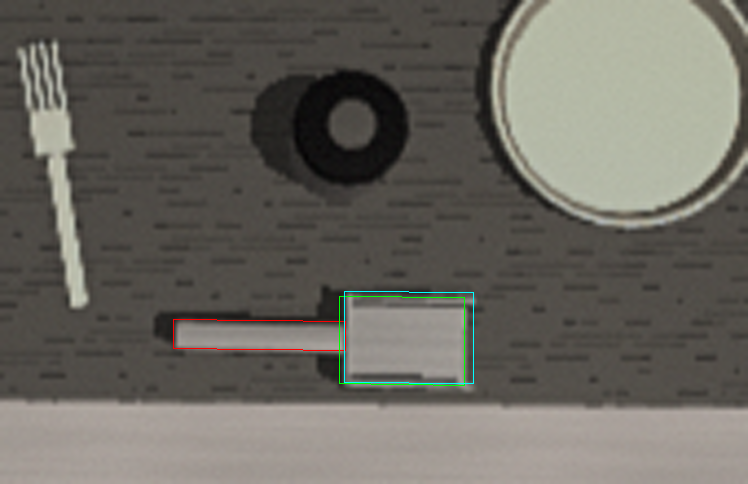

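Run:
```python
from h import *
d=np.load('w4.npz'); c=(d['K'],d['p'],d['R'])
im=cv2.imread('pics/w4.png')
cv2.imwrite('pics/w4z.png',np.hstack([cv2.resize(im[130:280,210:360],None,fx=2.6,fy=2.6,interpolation=cv2.INTER_CUBIC),draw(im,'wrist',stand_pts(OX,OY,YAW),(210,130,360,280),2.6,c)]))
```

```text
(no output)
```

View pics/w4z.png

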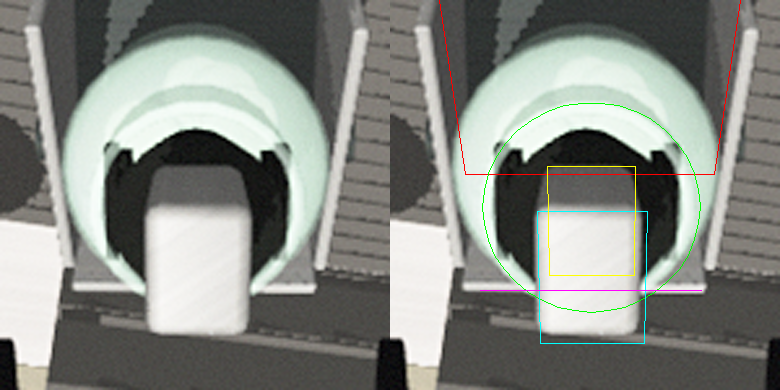

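```bash
sed -i 's/^OX,OY,YAW=.*/OX,OY,YAW=600.3,250.1,np.radians(12)/' h.py
cat >> h.py <<'E'
def F():
    R,m=jar(); s=bot.get_state(); return R.T@s['contact_force'], R.T@s['wrist_torque'], s
def rep(tag=''):
    f,t,s=F(); print(tag,'t%.2f F(jar)'%s['t'],np.round(f,1),'M',np.round(t,2),'tcp(jar)',np.round(jar()[0].T@(s['tcp_pos']-jar()[1]),1))
E
python3 - <<'E'
from h import *
rep('pre')
print(bot.movel(*tool(61,flip=-1),120,threshold=12)); rep('down')
bot.grip(0.0,90); rep('grip'); print(bot.get_state()['opening'])
cv2.imwrite('pics/w5.png',imaging.capture('wrist'))
cv2.imwrite('pics/s5.png',cv2.resize(imaging.capture('scene')[130:260,290:420],None,fx=4,fy=4))
E
```

```text
pre t10.27 F(jar) [0.4 0.  0.5] M [0.05 0.49 0.07] tcp(jar) [  0.9   0.2 109.4]
False
down t11.16 F(jar) [-0.  -0.1  0.3] M [0.01 0.48 0.06] tcp(jar) [ 0.4  0.  21.3]
grip t11.59 F(jar) [-1.6 -0.4  6.6] M [-0.09  0.63 -0.12] tcp(jar) [ 0.6  0.1 21.7]
0.29372009198936144
```

View pics/w5.png

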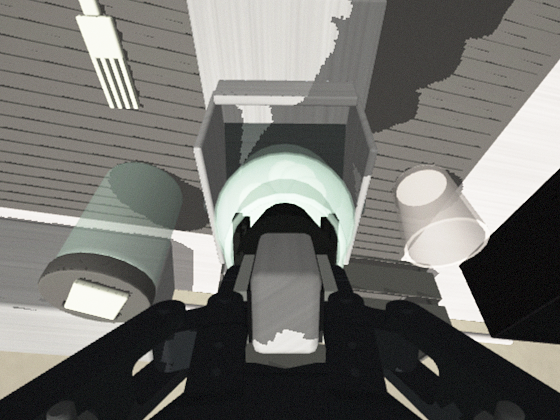

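View pics/s5.png

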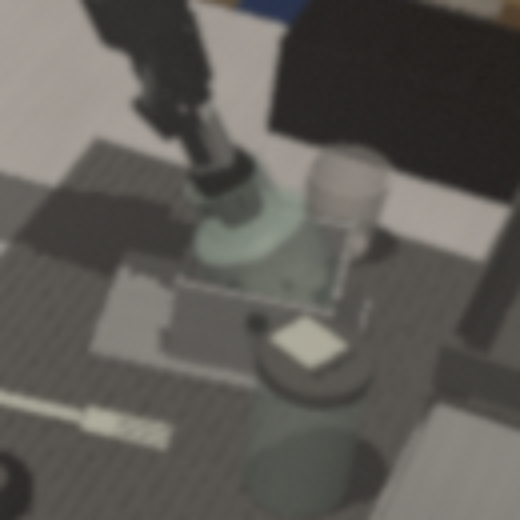

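Run:
```python
from h import *
d=np.radians
bot.movel(*tool(61,d(6),0,-1),8); rep('L6')
bot.movel(*tool(61,d(11),0.7,-1),8); rep('L11')
bot.movel(*tool(61,d(0),1.7,-1),12); rep('0')
bot.movel(*tool(61,d(-11),2.7,-1),12); rep('R11')
cv2.imwrite('pics/w6.png',imaging.capture('wrist'))
```

```text
L6 t12.32 F(jar) [-1.2 -1.3 11.3] M [ 0.23  0.81 -0.09] tcp(jar) [ 0.6  4.1 21.8]
L11 t12.89 F(jar) [-1.6 -2.7 12.9] M [ 0.2   0.83 -0.14] tcp(jar) [ 0.7  7.3 22.2]
0 t13.66 F(jar) [-1.7  1.1 11.4] M [-0.3   0.8  -0.08] tcp(jar) [ 0.8 -0.  23.7]
R11 t14.44 F(jar) [-1.2  1.4 12.9] M [-0.28  0.89  0.14] tcp(jar) [ 0.8 -7.3 24.1]
```

View pics/w6.png

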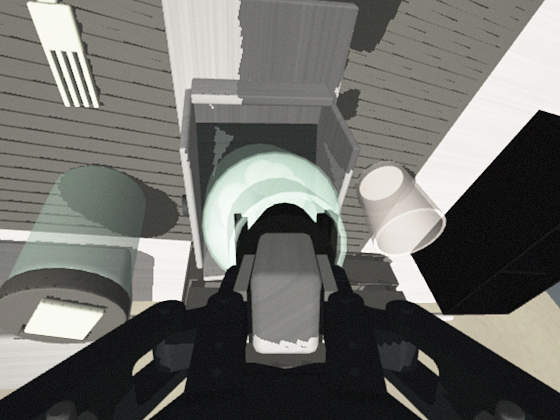

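Run:
```python
from h import *
d=np.radians
lift=2.7; sg=1
for k in range(4):
    bot.movel(*tool(61,0,lift+1,-1),13); rep('0')
    lift+=2.5; bot.movel(*tool(61,d(11*sg),lift,-1),13); rep('%+d lift %.1f'%(sg*11,lift)); sg=-sg
    if F()[0][2]<-8: print('pull!');break
cv2.imwrite('pics/w7.png',imaging.capture('wrist'))
```

```text
0 t15.24 F(jar) [-1.3 -1.7 12.3] M [ 0.2   0.81 -0.03] tcp(jar) [ 0.7  0.4 25.7]
+11 lift 5.2 t16.02 F(jar) [-1.4 -0.8 13. ] M [ 0.15  0.8  -0.11] tcp(jar) [ 0.7  8.1 26.6]
0 t16.80 F(jar) [-1.   1.3  9.3] M [-0.23  0.75  0.02] tcp(jar) [ 0.8 -0.1 28.1]
-11 lift 7.7 t17.61 F(jar) [-0.   1.6  9.9] M [-0.24  0.75  0.21] tcp(jar) [ 0.8 -8.3 28.9]
0 t18.43 F(jar) [-1.1 -2.1 10.4] M [0.19 0.77 0.01] tcp(jar) [ 0.8  0.3 30.7]
+11 lift 10.2 t19.27 F(jar) [-0.4 -2.1  8.4] M [ 0.17  0.68 -0.15] tcp(jar) [ 0.7  9.1 31.2]
0 t20.13 F(jar) [-1.1  0.8 10. ] M [-0.23  0.75  0.02] tcp(jar) [ 0.8 -0.  33.1]
-11 lift 12.7 t21.02 F(jar) [-1.   1.7  7.6] M [-0.19  0.64  0.09] tcp(jar) [ 0.8 -9.2 33.6]
```

View pics/w7.png

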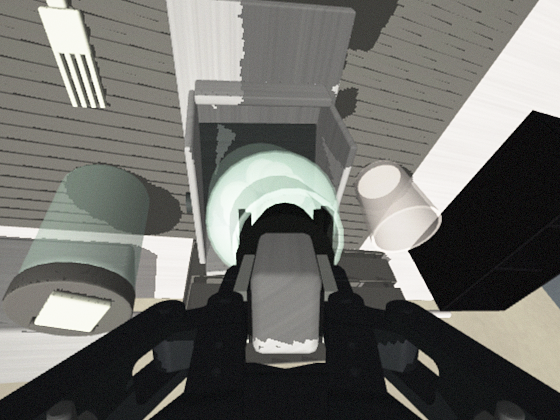

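Run:
```python
from h import *
d=np.radians
lift=12.7; sg=1
for k in range(4):
    bot.movel(*tool(61,0,lift+1.2,-1),14); rep('0')
    lift+=2.5; bot.movel(*tool(61,d(9*sg),lift,-1),14); rep('%+d lift %.1f'%(sg*9,lift)); sg=-sg
    if F()[0][2]<-8: print('pull!');break
bot.movel(*tool(61,0,lift+1,-1),14); rep('0')
cv2.imwrite('pics/w8.png',imaging.capture('wrist'))
```

```text
0 t21.91 F(jar) [-0.9 -1.7  7.7] M [-0.04  0.63 -0.01] tcp(jar) [ 0.6  0.1 35.5]
+9 lift 15.2 t22.64 F(jar) [ 0.3 -1.9  8.3] M [ 0.03  0.62 -0.07] tcp(jar) [ 0.6  8.  36.1]
0 t23.39 F(jar) [-0.4  1.   3.5] M [ 0.2   0.37 -0.02] tcp(jar) [ 0.4  0.1 37.6]
-9 lift 17.7 t24.16 F(jar) [-0.2  1.2  7.7] M [0.29 0.54 0.11] tcp(jar) [ 0.2 -8.  38.4]
0 t24.93 F(jar) [-0.7  0.4 -2.3] M [ 0.13  0.8  -0.01] tcp(jar) [-1.   0.  39.4]
+9 lift 20.2 t25.73 F(jar) [-1.2 -0.5  2.1] M [-0.25  1.06 -0.15] tcp(jar) [-0.3  8.5 40.5]
0 t26.52 F(jar) [-1.3  0.3 -2.1] M [-0.01  0.69 -0.01] tcp(jar) [ 0.3 -0.1 42.4]
-9 lift 22.7 t27.34 F(jar) [-0.7  1.9  1. ] M [0.42 0.8  0.15] tcp(jar) [-0.  -8.8 43.1]
0 t28.17 F(jar) [-1.1  0.5 -2.1] M [ 0.01  0.67 -0.03] tcp(jar) [-0.  -0.3 44.6]
```

View pics/w8.png

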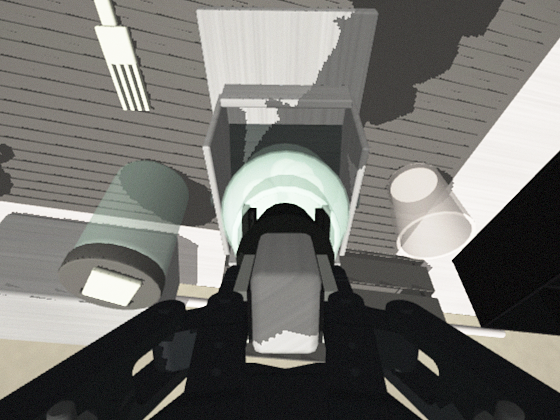

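Run:
```python
from h import *
print(bot.movel(*tool(61,0,50,-1),40,threshold=8)); rep('50')
if F()[0][2]>-6:
    print(bot.movel(*tool(61,0,110,-1),90,threshold=10)); rep('110')
    bot.dwell(.2)
    cv2.imwrite('pics/w9.png',imaging.capture('wrist'))
    s=imaging.capture('scene')
    cv2.imwrite('pics/s9.png',np.hstack([cv2.resize(s[130:260,290:420],None,fx=3,fy=3),cv2.resize(cv2.imread('pics/scene0.png')[130:260,290:420],None,fx=3,fy=3)]))
```

```text
False
50 t29.02 F(jar) [-1.3  0.1 -1.8] M [0.04 0.73 0.04] tcp(jar) [-0.1  0.  71. ]
False
110 t29.84 F(jar) [-0.4 -0.1 -1.7] M [0.03 0.71 0.01] tcp(jar) [-3.000e-01 -1.000e-01  1.307e+02]
```

View pics/s9.png

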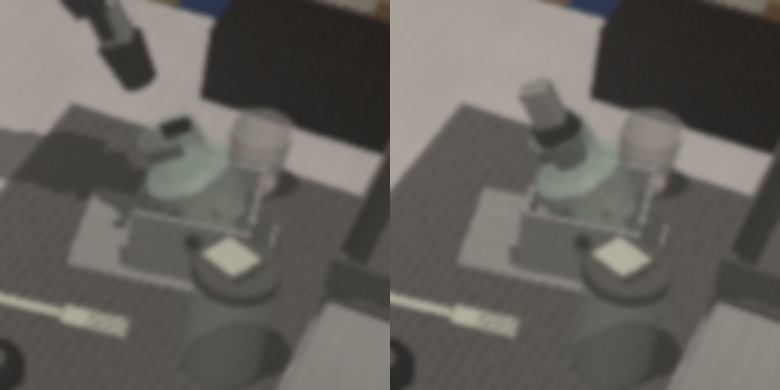

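View pics/w9.png

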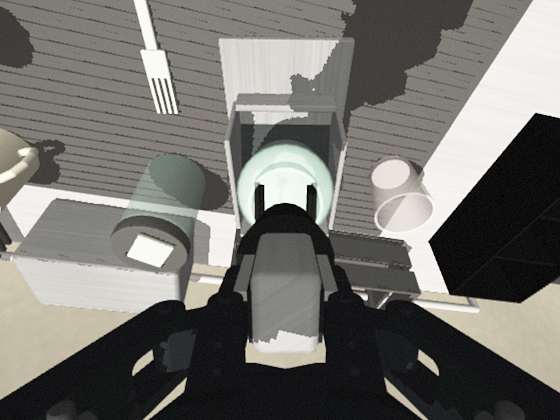

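Run:
```python
from h import *
bot.movel([480,120,300],[np.pi,0,np.pi+0.2],200)
bot.move_ptp([587,-273,200],[np.pi,0,np.pi-0.4]); bot.dwell(.2)
rep()
print(bot.get_state()['tcp_pos'],bot.get_state()['orientation'])
cv2.imwrite('pics/w10.png',imaging.capture('wrist'))
s=imaging.capture('scene'); cv2.imwrite('pics/s10.png',cv2.resize(s[210:370,180:360],None,fx=3.5,fy=3.5,interpolation=cv2.INTER_CUBIC))
cv2.imwrite('pics/top10.png',imaging.capture('top'))
print(proj('scene',[[587,-273,139],[587,-273,241]]))
```

```text
t32.70 F(jar) [-0.8 -0.7 -1.7] M [ 0.02  0.03 -0.01] tcp(jar) [ -81.9 -507.9   80.3]
[ 587.47816753 -271.87200684  200.5989629 ] [3.14155876e+00 7.69735469e-04 2.74337465e+00]
[[264.69114706 292.57820229]
 [264.49065612 265.74933588]]
```

View pics/w10.png

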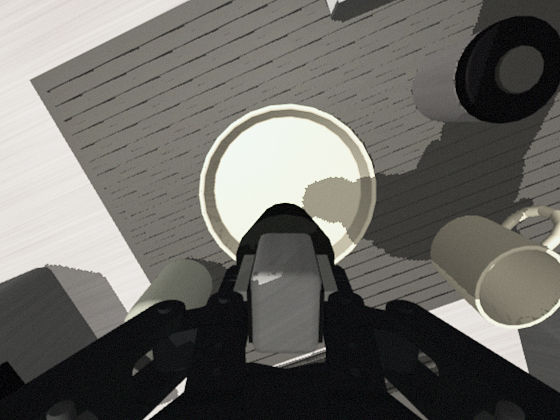

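View pics/s10.png

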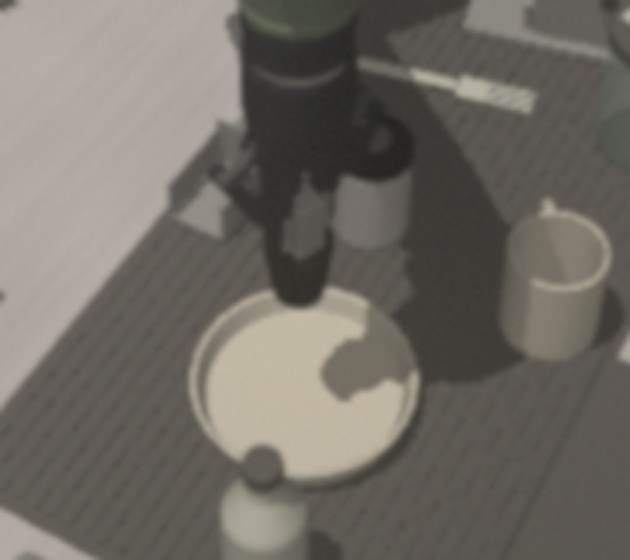

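View pics/top10.png

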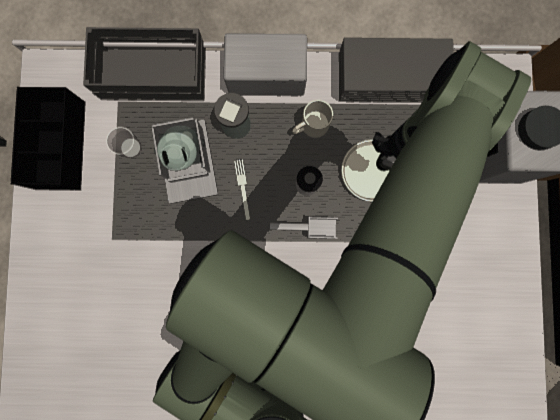

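Run:
```python
from h import *
o=[np.pi,0,np.pi-0.4]
bot.movel([587,-273,90],o,100); rep()
print(bot.movel([587,-273,68],o,20,threshold=4)); rep(); print(bot.get_state()['tcp_pos'])
c=cam('wrist');cv2.imwrite('pics/w11.png',imaging.capture('wrist'))
s=imaging.capture('scene'); cv2.imwrite('pics/s11.png',cv2.resize(s[210:370,180:360],None,fx=3.5,fy=3.5,interpolation=cv2.INTER_CUBIC))
```

```text
t34.10 F(jar) [-1.4  0.4 -2.1] M [-0.    0.01  0.03] tcp(jar) [-137.  -509.4  -14.7]
True
 t34.89 F(jar) [2.7 0.1 3.4] M [ 0.13  0.1  -0.07] tcp(jar) [-146.  -508.8  -29.2]
[ 586.91601206 -272.94984321   73.67127761]
```

View pics/s11.png

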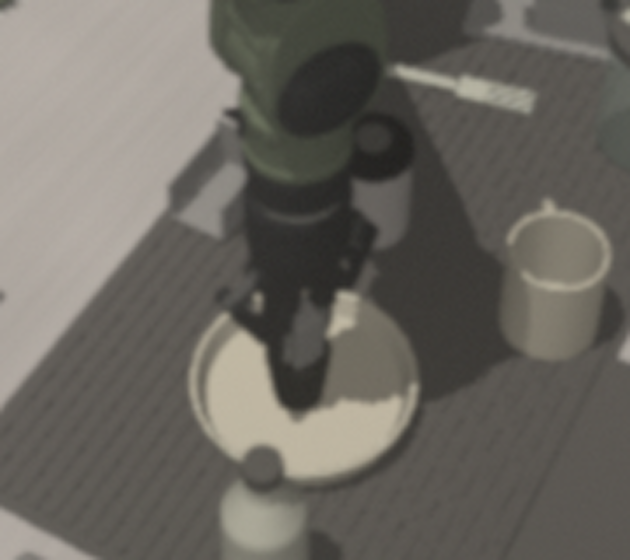

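View pics/w11.png

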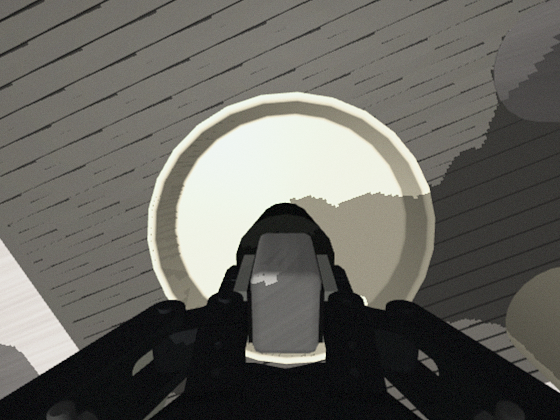

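Run:
```python
from h import *
o=[np.pi,0,np.pi-0.4]
bot.grip(0.4); bot.grip(0.7); rep()
bot.movel([587,-273,190],o,80); bot.dwell(.3)
cv2.imwrite('pics/w12.png',imaging.capture('wrist'))
bot.move_ptp([400,-100,300],[np.pi,0,np.pi-0.4])
bot.dwell(.3)
bot.move_j([1.0,*bot.get_state()['qpos'][1:]]);
s=imaging.capture('scene'); cv2.imwrite('pics/s12.png',s)
t=imaging.capture('top'); cv2.imwrite('pics/t12.png',t)
cv2.imwrite('pics/z12.png',np.hstack([cv2.resize(s[210:370,180:360],(394,350)),cv2.resize(t[100:260,290:470],(394,350))]))
rep()
```

```text
t35.62 F(jar) [-0.1  0.   0.2] M [-0.05  0.04  0.02] tcp(jar) [-147.3 -508.2  -29.9]
 t41.01 F(jar) [-0.1 -0.4  0.4] M [ 0.01 -0.04  0.01] tcp(jar) [-278.5  220.1  308. ]
```

View pics/z12.png

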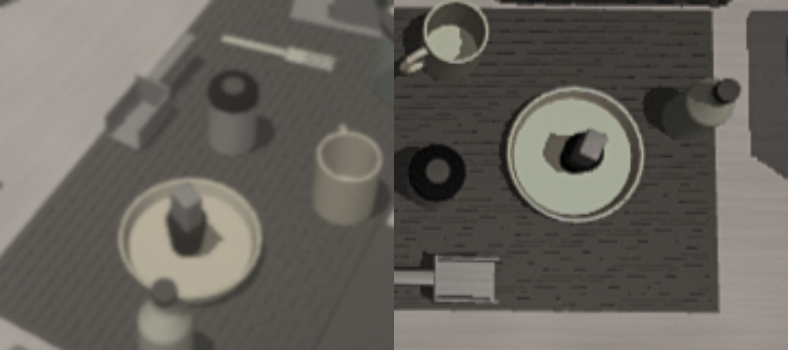

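View pics/t12.png

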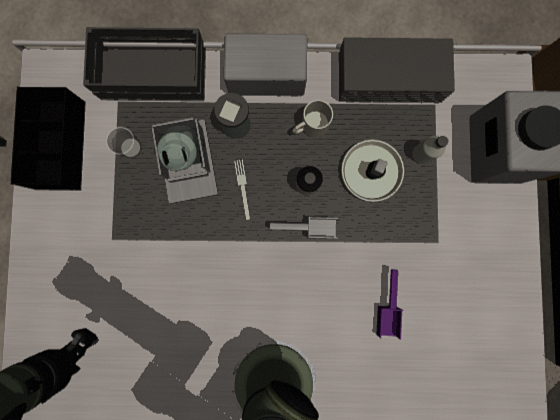

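View pics/s12.png

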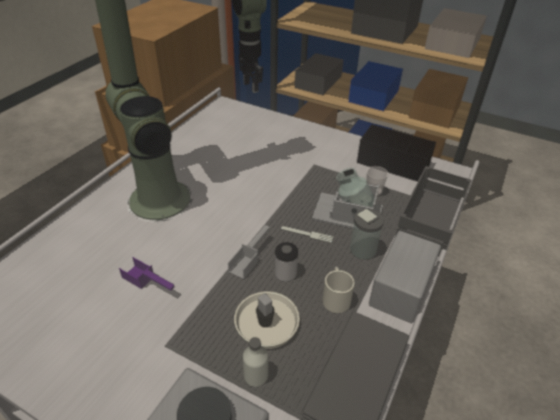

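Run:
```python
from h import *
S=stand_pts(OX,OY,YAW); S={k:S[k] for k in('plate','neck')}
t=cv2.imread('pics/t12.png'); s=cv2.imread('pics/s12.png')
cv2.imwrite('pics/ov12.png',np.hstack([draw(t,'top',S,(140,110,230,210),4),draw(s,'scene',S,(300,140,390,240),4)]))
P=scoop_pts(0,0,0)
print(proj('top',[[587,-273,12],[587,-273,114]]),proj('scene',[[587,-273,12],[587,-273,114]]))
```

```text
[[371.44310387 171.85452138]
 [380.42655748 164.76320079]] [[264.91101171 321.99957795]
 [264.73685514 298.69466753]]
```

View pics/ov12.png

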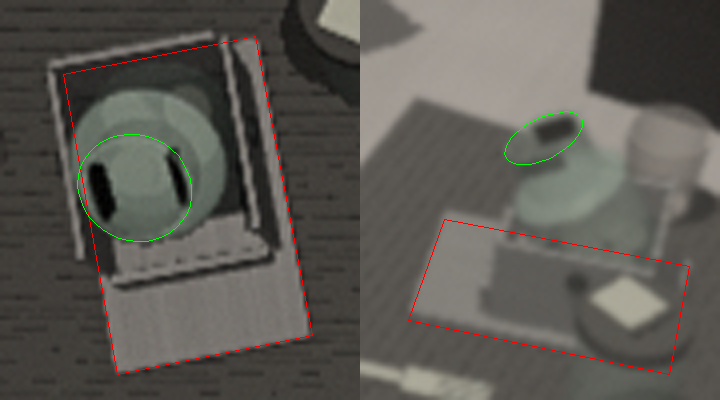

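Jar neck matches the home model; stopper base and top line up with the predicted pixels for an upright stopper. Handing in.

Run:
```python
from h import *
bot.dwell(.3); bot.sign_off(); print(bot.get_state()['t'])
```

```text
the job is handed in; nothing more can be done
the job is handed in; nothing more can be done
```

The stopper is out of the jar and standing upright in the dish, and I handed the job in at about 41 s of the 72 s allowed. The hand-in reports no verdict, so this rests on my own checks.

- **Scoop:** I lifted it out of the dish by its handle and set it level on bare mat at about (430, -130), roughly 210 mm from the dish centre. The overlay on the top picture matched that position.
- **Stopper:** I gripped the handle and rocked it about 11° (9° for the last swings), left first and then right, ten swings in all with about 2.5 mm of lift each. The pull along the jar's axis never read above about 2.3 N (roughly the stopper's weight) at the end of any move, far below the 15 N that lifts the jar. It then came out freely.
- **Placing:** I lowered the stopper to contact with the dish floor, let go, and moved the arm clear.

**Last checks:** the stopper looked upright near the dish centre, close to where an upright stopper should appear in both camera views. The jar neck matched the overlay of the jar in its home position. The dish, the bystanders and the purple scoop looked unmoved. None of my checks failed or disagreed; the jar's lift was judged only from forces and pictures, not read directly.

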